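# Hold open the self-closing port of a filtration unit with its bayonet plug

## Robot

A 6-joint arm with a two-finger parallel gripper is mounted at the origin on the work surface. World frame = base frame: x ahead of the robot, y to its left, z up, the work surface at z = 0. Lengths are in m, angles in rad, forces in N, time in s.
With the tool pointing down it reaches from about 0.425 to 0.95 m from the base axis. Payload 14.7 kg.
Tool frame: the origin (TCP) lies at the very end of the fingers, on their centre line; the grasp point (between the pads) lies manip.hold_point_z behind it (manip.hold_point_z is the distance from the TCP to the grasp point, in m); z points along the fingers, y is the line along which they close (so a half turn about z gives the same grasp; the last joint's range is limited). The gripper opens to 85 mm and grips with 20 to 120 N. Pads are 22 mm wide; open, the fingers measure 114 mm over their backs; the gripper's body (76 mm by 85 mm) begins 54 mm behind the grasp point. The pads swing forward as they close: fully open they stand 13 mm farther back than shut.
Start: joints at [1.062, 0.48, 1.596, -0, 1.065, -0.047], TCP at [0.29, 0.582, 0.231] pointing down, gripper open.
Joint ranges: [-2.75, 2.75], [-0.82, 2.05], [0.23, 2.67], [-1.56, 4.7], [0.09, 2.69], [-2.92, 2.92]. Speed limits (rad/s): [1.89, 1.89, 2.39, 3.01, 3.01, 3.01].

## Interface

Orientations are given as a unit quaternion [x, y, z, w].
In Python, from rig import state, camera, camera_params, manip gives the robot as it stands. The module is installed in compiled form; this text tells all that it offers.
- The arm moves only by the tool carry_out, never from a script. Its arguments are lists of equal length, an entry for each row: "claw": the opening, from 0 (shut) to 1 (fully open); "translation": the shift along the tool's x, y, z in cm, a list of three; "turn": the turn, a rotation vector about the tool's x, y, z in degrees, a list of three. In form: {"claw": [claw, ...], "translation": [[tx, ty, tz], ...], "turn": [[wx, wy, wz], ...]}. A call has 1 to 12 rows; each row is the pose to reach, as a shift and turn from the pose commanded when the call began, along the tool's axes at that moment; what a row does not reach only later rows make up. A row lasts 1/12 s, in which the tool goes at most 41.7 mm and 7.16 degrees, less where a joint would pass 70% of its speed; a pose out of reach is approached as far as the arm can. A call with a gripper value outside its range is refused whole. The fingers move at their own pace and stop on an object; "newtons" is the grip in N (left out, the last holds). Time passes only in rows, so rows that repeat a pose let the fingers close. It gives the time, the measured TCP pose, the force, the opening and the grip force at its end, in the units of the state.
- state(): the state, without advancing time (a new reading comes with each control period).
- camera(name): name is "scene" or "top" or "wrist"; returns the picture (420x560x3 uint8, blue, green, red); there is no depth.
- camera_params(name): a dict with "intrinsics" (3x3 intrinsics, pixels), "k1" (the pictures are not rectified: a ray, as slopes to the right and down, at radius r is drawn at 1 + k1 r^2 times it, then the intrinsics apply), "R" (3x3) and "t" (3): a world point X has camera coordinates R X + t; the wrist camera has in their place "mount" (4x4, takes a point from camera to tool coordinates, whose origin is the TCP and whose axes are the flange's). Camera axes: x right, y down, z forward; pixel columns grow to the right and rows downward; lengths in m; the calibration is good to about 2 mm. A picture is of the moment at which its call begins: read the wrist's pose just before it. camera_params takes no time and is no camera call.
- manip.hand_in(): hands the job in; it is judged then, once.
The state is a dict: "clock": time; "joint_pos": joint angles; "joint_velocities": joint speeds; "tau": joint torques, N m; "tcp_pos": TCP position; "eef_rot": TCP orientation; "ft_force": force on the tool from outside, world axes, zero at the start; "wrist_torque": the same for the moment, N m; "finger_gap": finger opening in m; "gripper_force": force on a finger pad.
Only numpy, scipy, OpenCV 4.12 (cv2) and the standard library are available. Lean on these libraries where they do the work, as an engineer would, in place of code of your own. Each camera call takes 0.05 s, during which the arm holds its last target. There are 200 camera calls.

## Task

Take the dust cap off the port on top of the white filtration unit and stand it, knob up, in the empty steel tray. Then put the wing-grip bayonet plug into the port with its two pins in the notches, push it in against the spring and twist it a quarter turn clockwise (seen from above), as far as it goes, to open the valve. The port springs shut by itself, so finish while still gripping the plug and holding it in and fully turned; leave everything else on the bench where it is.

Things in the scene. Friction and masses are not known exactly. Their poses are not given: they have to be found in the camera images.
- unit: White filtration unit, fixed, a box 160 x 160 mm and 70 mm high with a round aluminium collar on top, 72 mm across, its top face 105 mm above the bench; origin on the bench under the centre. The collar's mouth is the bayonet port. Its lip is 6 mm thick, over a hollow 48 mm wide in which a sprung steel disc lies 12 mm below the mouth.
- port (a point): Centre of the port's mouth, in the collar's top face. z points up. The round bore is 31 mm across; two notches, 13 mm wide, run from it to 24 mm from the centre along this frame's +x and -x. Same axes as the unit.
- valve_press (a joint): How far the sprung disc is pushed down, m: 0 at rest, at most 0.012. It resists with 3 N at first, 6 N at 10 mm. A plug resting on it unpushed has its pins in the notches and cannot turn; pushed in by 7 mm or more its pins are below the lip and it turns; at 10 mm its flange meets the collar. Once turned, the lip holds it in at about 7 mm.
- valve_turn (a joint): How far the disc (valve) is turned by the plug, clockwise seen from above: 0 at rest, stop at 1.4 rad. The pins meet its dogs after about 0.17 rad, so the plug itself turns about 1.57 rad to the stop. A spring resists with 0.07 N m at first, 0.11 N m at the stop, and turns the plug back if it is let go. Anticlockwise is blocked.
- cap_knob (a point): The dust cap, loose, grey, about 60 g, on the port at the start: a round knob 24 mm across and 36 mm tall on a disc 60 mm across, 5 mm thick, with a stub 27 mm across and 6 mm long below that sits in the bore. The point is on its axis, in the knob, 22 mm above the disc's top, 14 mm below the knob's top, 33 mm above the stub's underside. z is the axis, up.
- plug_wing (a point): A point in the wing grip of the loose bayonet plug (white, about 120 g, hanging upright by its flange in the stand): the wing is an upright bar 44 mm long along this frame's x, 16 mm thick along y, 40 mm tall. The point is on the plug's axis (z, up), 17 mm below the bar's top, 23 mm above the flange's top; with the flange on the collar it is 28 mm above the port's mouth.
- stand: The plug's round steel stand, fixed, 64 mm across and 26 mm high on a disc 90 mm across; origin on the bench under its centre.
- tray: The empty shallow square steel tray, fixed, 150 x 150 mm, 22 mm high, 4 mm walls and floor; origin on the bench under its centre, x and y along its sides.
- dishes: Bystander: a stack of three clear closed culture dishes, about 61 mm across and 45 mm tall; origin at the centre of its underside. To be left alone.
- stopper: Bystander: a black rubber stopper, about 44 mm across and 38 mm tall; origin at the centre of its underside. To be left alone.
- sample_pot: Bystander: a small clear pot with a white lid, about 52 mm across and 55 mm tall; origin at the centre of its underside. To be left alone.
- jar: Bystander: a white specimen jar, about 68 mm across and 85 mm tall; origin at the centre of its underside. To be left alone.
- beaker: Bystander: a clear glass beaker, about 70 mm across and 90 mm tall; origin at the centre of its underside. To be left alone.
- wash_bottle: Bystander: a white round bottle with a blue cap, about 60 mm across and 150 mm tall; origin at the centre of its underside. To be left alone.
- spatula: Bystander: a steel spatula lying flat, 160 mm long along its x, 13 mm wide, 4 mm thick, origin near its middle on the bench. To be left alone.
- plug: The same plug: origin on its axis at the nose, 50 mm below plug_wing; same axes. Flange 54 mm across, 5 mm thick, underside 22 mm above the nose; below it a 28 mm spigot with a coned nose. Two round steel pins, 8 mm thick, axis 9 mm above the nose, stick out along +x and -x, under the ends of the wing, to 21 mm from the axis. The same after half a turn.
- dust_cap: The same dust cap: origin on its axis at the underside of the stub, 33 mm below point cap_knob.
Things that resemble listed ones, but are neither listed nor needed, are in the scene too. What is shaped like the dust_cap but brown or green is not meant.

How it is judged:
By the outcome, as a careful person would: the job done as asked, in the order asked, and still so for the second after the job is handed in, while the arm keeps its last pose, push and grip.
It also fails if it takes over 64 s, if anything falls off the work surface, if the arm or the gripper's body presses on something with over 40 N, if the wrist force passes 120 N, or if a joint passes its speed limit or range.

## Working session

There is one attempt and no reset: what is moved stays moved. The work goes in short steps, Python scripts to look and compute and a tool call to move; the robot and the scene stay as the last step left them, time stands still between calls to the robot, and variables do not carry over. Pictures are saved under pics/ and viewed, at most 10 in all, crops included, and the job is handed in when it is done.

Besides the shell and the picture viewer there is one more tool, called as name(argument=value, ...), one argument or row to a line, values as JSON. carry_out: Moves the arm, as the interface text tells. Its arguments: {"type":"object","properties":{"claw":{"type":"array","items":{"type":"number"}},"translation":{"type":"array","items":{"type":"array","items":{"type":"number"}}},"turn":{"type":"array","items":{"type":"array","items":{"type":"number"}}},"newtons":{"type":"number"}},"required":["claw","translation","turn"]}

```bash
mkdir -p pics
cat > h.py <<'E'
import numpy as np, cv2
from rig import state, camera, camera_params, manip
from scipy.spatial.transform import Rotation as Ro
def ext(name):
    p=camera_params(name)
    if name=='wrist':
        s=state(); T=np.eye(4); T[:3,:3]=Ro.from_quat(s['eef_rot']).as_matrix(); T[:3,3]=s['tcp_pos']
        M=T@np.array(p['mount']); R=M[:3,:3].T; t=-R@M[:3,3]
    else: R=np.array(p['R']); t=np.array(p['t'])
    return np.array(p['intrinsics']),p['k1'],R,t
def ray(px,E):
    K,k1,R,t=E; d=np.linalg.inv(K)@[px[0],px[1],1.]; rd=np.hypot(d[0],d[1]); r=rd
    for _ in range(20): r=rd/(1+k1*r*r)
    f=r/rd if rd>0 else 1; v=R.T@[d[0]*f,d[1]*f,1.]; return -R.T@t, v
def onz(px,z,E):
    c,v=ray(px,E); return c+v*(z-c[2])/v[2]
def proj(X,E):
    K,k1,R,t=E; c=R@np.asarray(X,float)+t; a=c[:2]/c[2]; a=a*(1+k1*(a@a)); return K[:2,:2]@a+K[:2,2]
E
python3 - <<'E'
from h import *
s=state(); print({k:np.round(v,3) for k,v in s.items()}, manip.hold_point_z)
for n in ('scene','top','wrist'):
    i=camera(n); cv2.imwrite(f'pics/{n}0.png',i); K,k,R,t=ext(n); print(n,K.tolist(),k,np.round(-R.T@t,3),np.round(R,2).tolist())
E
```

```text
{'clock': np.float64(0.0), 'joint_pos': array([ 1.062,  0.481,  1.597, -0.   ,  1.065, -0.047]), 'joint_velocities': array([ 0.   , -0.002,  0.   ,  0.001,  0.002, -0.002]), 'tau': array([ 4.0000e-03, -9.5068e+01, -4.3017e+01,  0.0000e+00,  1.3000e-02,
       -0.0000e+00]), 'tcp_pos': array([0.289, 0.582, 0.231]), 'eef_rot': array([ 0.229,  0.973, -0.001, -0.   ]), 'ft_force': array([0.303, 0.125, 0.193]), 'wrist_torque': array([-0.02 , -0.007,  0.003]), 'gripper_force': np.float64(0.0), 'finger_gap': np.float64(0.085)} 0.0187
scene [[414.36864797740895, 0.0, 278.4419791936699], [0.0, 414.36864797740895, 214.24362171117116], [0.0, 0.0, 1.0]] -0.1269567588529003 [1.16  0.235 0.869] [[-0.36, 0.93, 0.01], [0.71, 0.28, -0.65], [-0.61, -0.23, -0.76]]
top [[502.25387653050916, 0.0, 290.1767853442314], [0.0, 502.25387653050916, 214.68633009022628], [0.0, 0.0, 1.0]] 0.011707280751084757 [0.431 0.008 1.156] [[-0.02, -1.0, 0.0], [-0.99, 0.02, -0.11], [0.11, -0.01, -0.99]]
wrist [[357.33375702204177, 0.0, 279.9651750607103], [0.0, 357.33375702204177, 210.06647346840268], [0.0, 0.0, 1.0]] -0.08386351999110815 [0.222 0.616 0.372] [[0.45, 0.9, 0.0], [0.85, -0.43, 0.3], [0.27, -0.13, -0.95]]
```

View pics/top0.png

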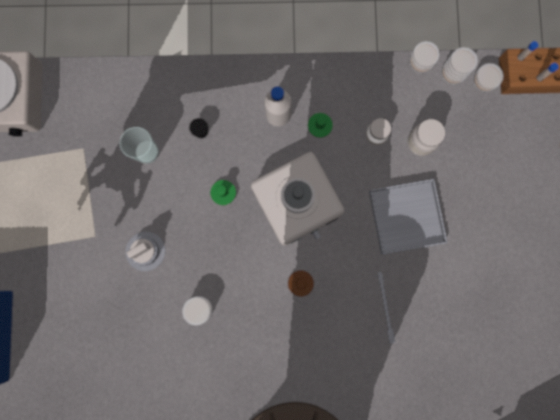

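View pics/scene0.png

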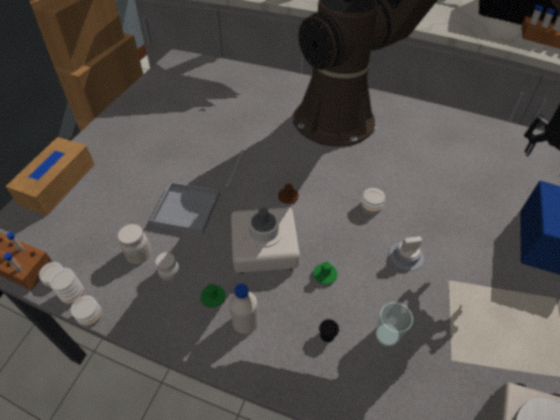

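Top view: grey cap on the white unit at (297,195), the plug with its white wing in the steel stand at (145,250), and the empty tray at (408,215). The cap-like pieces are brown at (300,283), green at (320,125) and (223,192), and grey at (297,195). Only the grey one sits on the port, so that is the cap. I'll confirm it in one crop.

Run:
```python
from h import *
t=cv2.imread('pics/top0.png'); s=cv2.imread('pics/scene0.png')
c=lambda i,x,y,w=50:cv2.resize(i[y-w*3//4:y+w*3//4,x-w:x+w],(400,300),interpolation=cv2.INTER_CUBIC)
cv2.imwrite('pics/crop1.png',np.vstack([np.hstack([c(t,297,195),c(t,145,250,36)]),np.hstack([c(s,265,235),c(s,407,252,36)])]))
T=ext('top');S=ext('scene')
for n,px,z in [('knobtop',(297,194),.146),('wingtop',(143,248),.071),('standdisc',(145,251),.01),('tray',(408,216),.01),
  ('u1',(252,188),.07),('u2',(312,154),.07),('u3',(343,207),.07),('u4',(287,243),.07),
  ('t1',(372,190),.022),('t2',(435,180),.022),('t3',(446,241),.022),('t4',(382,252),.022),('jar',(430,130),.085),('pot',(378,128),.055),('dishes',(197,311),.045)]: print(n,np.round(onz(px,z,T),3))
for n,px,z in [('knobtop',(263,210),.146),('wingtop',(411,241),.071),('tray',(184,208),.01)]: print('S',n,np.round(onz(px,z,S),3))
```

```text
knobtop [ 0.583 -0.014  0.146]
wingtop [0.485 0.318 0.071]
standdisc [0.481 0.331 0.01 ]
tray [ 0.547 -0.271  0.01 ]
u1 [0.61  0.082 0.07 ]
u2 [ 0.683 -0.051  0.07 ]
u3 [ 0.564 -0.115  0.07 ]
u4 [0.488 0.008 0.07 ]
t1 [ 0.607 -0.189  0.022]
t2 [ 0.627 -0.334  0.022]
t3 [ 0.487 -0.351  0.022]
t4 [ 0.466 -0.205  0.022]
jar [ 0.727 -0.31   0.085]
pot [ 0.743 -0.202  0.055]
dishes [0.346 0.207 0.045]
S knobtop [ 0.585 -0.019  0.146]
S wingtop [0.487 0.327 0.071]
S tray [ 0.55  -0.274  0.01 ]
```

View pics/crop1.png

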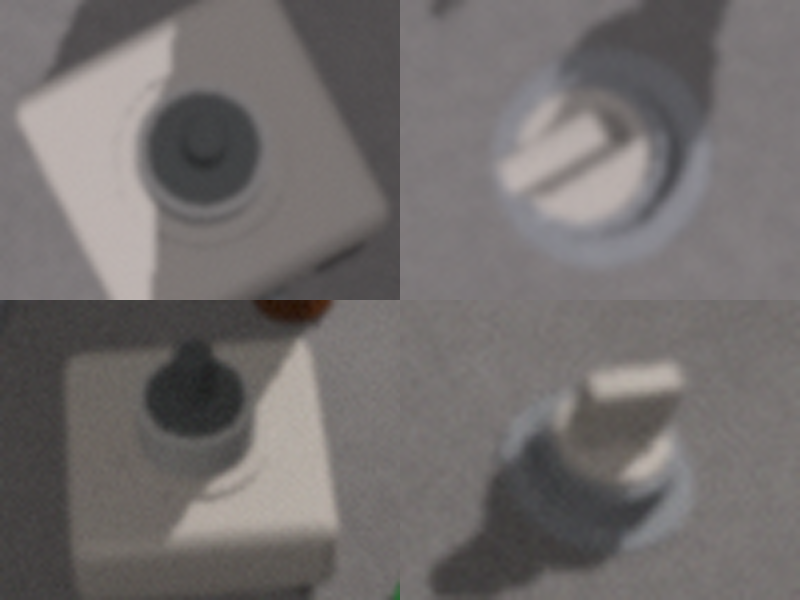

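The crop shows the grey cap on the collar (top left). The plug has its wing at about 146° in the steel stand (right). Both match the description. Next is a helper that gives me moves in tool axes, then I approach the cap.

```bash
cat >> h.py <<'E'
def goto(p,yaw,ref=None):
    """shift cm / turn deg (tool axes) from now to pos p, tool x at world yaw (deg), pointing down"""
    s=state(); q=Ro.from_quat(s['eef_rot']); c=np.radians(yaw)
    G=Ro.from_matrix(np.array([[np.cos(c),np.sin(c),0],[np.sin(c),-np.cos(c),0],[0,0,-1]]))
    d=q.inv().apply(np.array(p)-s['tcp_pos'])*100; w=(q.inv()*G).as_rotvec(degrees=True)
    print('shift',np.round(d,2),'turn',np.round(w,2))
E
python3 -c "
from h import *
goto([.584,-.017,.235],98)"
```

```text
shift [-53.04 -40.47  -0.38] turn [-5.000e-02  2.000e-02  5.554e+01]
```

carry_out(
  claw=[0.6, 0.6, 0.6, 0.6, 0.6, 0.6, 0.6, 0.6, 0.6, 0.6, 0.6, 0.6],
  translation=[
    [-53, -40.5, -0.4],
    [-53, -40.5, -0.4],
    [-53, -40.5, -0.4],
    [-53, -40.5, -0.4],
    [-53, -40.5, -0.4],
    [-53, -40.5, -0.4],
    [-53, -40.5, -0.4],
    [-53, -40.5, -0.4],
    [-53, -40.5, -0.4],
    [-53, -40.5, -0.4],
    [-53, -40.5, -0.4],
    [-53, -40.5, -0.4],
  ],
  turn=[
    [0, 0, 55.5],
    [0, 0, 55.5],
    [0, 0, 55.5],
    [0, 0, 55.5],
    [0, 0, 55.5],
    [0, 0, 55.5],
    [0, 0, 55.5],
    [0, 0, 55.5],
    [0, 0, 55.5],
    [0, 0, 55.5],
    [0, 0, 55.5],
    [0, 0, 55.5],
  ],
)

```text
clock: 1.15
tcp_pos: [0.5104, 0.1311, 0.2343]
eef_rot: [0.656, 0.755, 0.0, -0.0]
ft_force: [1.3, 1.3, 0.8]
finger_gap: 0.0515
gripper_force: 0.0
```

```bash
python3 -c "
from h import *
goto([.584,-.017,.235],98)"
```

```text
shift [-15.69   5.22  -0.07] turn [-0.   -0.    0.04]
```

carry_out(
  claw=[0.6, 0.6, 0.6, 0.6, 0.6, 0.6],
  translation=[
    [-15.5, 5.2, 0],
    [-15.5, 5.2, 0],
    [-15.5, 5.2, 0],
    [-15.5, 5.2, 0],
    [-15.5, 5.2, 0],
    [-15.5, 5.2, 0],
  ],
  turn=[
    [0, 0, 0],
    [0, 0, 0],
    [0, 0, 0],
    [0, 0, 0],
    [0, 0, 0],
    [0, 0, 0],
  ],
)

```text
clock: 1.65
tcp_pos: [0.5836, -0.015, 0.2338]
eef_rot: [0.657, 0.754, -0.0, -0.0]
ft_force: [-0.8, 1.0, 0.3]
finger_gap: 0.0514
gripper_force: 0.0
```

Run:
```python
from h import *
E=ext('wrist'); i=camera('wrist'); cv2.imwrite('pics/w1.png',i); s=state(); print(s['tcp_pos'],s['joint_pos'])
print('expected knob top',proj([.584,-.017,.146],E),'tcp',proj(s['tcp_pos'],E))
np.savez('w1.npz',R=E[2],t=E[3])
```

```text
[ 0.58289411 -0.01367918  0.23384961] [-7.55671682e-02  3.84688486e-01  1.75013152e+00  2.08708093e-04
  1.00777345e+00 -2.14216110e-01]
expected knob top [278.61956312 219.96418552] tcp [276.66597111 276.99387977]
```

View pics/w1.png

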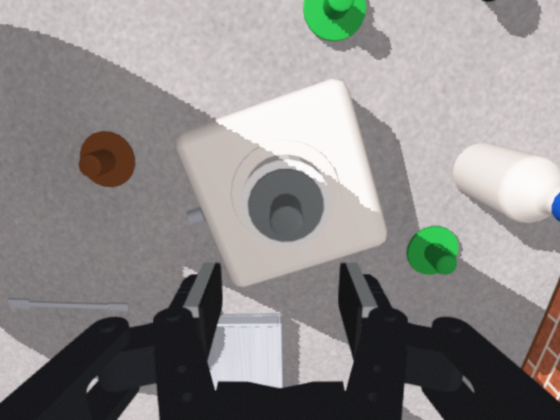

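Wrist view: the knob top is at about (287,217) and the disc is centred near (286,205). I'll fit the dark disc's ellipse and cast rays.

Run:
```python
from h import *
d=np.load('w1.npz'); p=ext('wrist'); E=(p[0],p[1],d['R'],d['t'])
i=cv2.imread('pics/w1.png'); g=cv2.cvtColor(i,cv2.COLOR_BGR2GRAY); sub=g[150:260,230:345]
m=(sub<115).astype(np.uint8); cs,_=cv2.findContours(m,cv2.RETR_EXTERNAL,cv2.CHAIN_APPROX_NONE); c=max(cs,key=cv2.contourArea); e=cv2.fitEllipse(c); print(e)
ce=(e[0][0]+230,e[0][1]+150); print('disc',onz(ce,.110,E),'knob',onz((287,217),.146,E))
for px in [(178,147),(338,80),(385,240),(240,286)]: print(np.round(onz(px,.07,E),3))
print(state()['tcp_pos'])
goto([*onz(ce,.110,E)[:2],.115],98)
```

```text
((55.34002685546875, 54.604984283447266), (71.13996887207031, 73.34961700439453), 85.92672729492188)
disc [ 0.58903239 -0.01606734  0.11      ] knob [ 0.58932805 -0.01412846  0.146     ]
[0.493 0.011 0.07 ]
[0.619 0.083 0.07 ]
[ 0.688 -0.049  0.07 ]
[ 0.56  -0.115  0.07 ]
[ 0.58289411 -0.01367918  0.23384961]
shift [-0.33  0.59 11.88] turn [-0.05 -0.02 -0.06]
```

carry_out(
  claw=[0.6, 0.6, 0.6, 0.6, 0.6, 0, 0, 0, 0, 0],
  translation=[
    [-0.3, 0.6, 4],
    [-0.3, 0.6, 8],
    [-0.3, 0.6, 10.5],
    [-0.3, 0.6, 11.8],
    [-0.3, 0.6, 11.8],
    [-0.3, 0.6, 11.8],
    [-0.3, 0.6, 11.8],
    [-0.3, 0.6, 11.8],
    [-0.3, 0.6, 11.8],
    [-0.3, 0.6, 11.8],
  ],
  turn=[
    [0, 0, 0],
    [0, 0, 0],
    [0, 0, 0],
    [0, 0, 0],
    [0, 0, 0],
    [0, 0, 0],
    [0, 0, 0],
    [0, 0, 0],
    [0, 0, 0],
    [0, 0, 0],
  ],
  newtons=40,
)

```text
clock: 2.53
tcp_pos: [0.5902, -0.0147, 0.1178]
eef_rot: [0.656, 0.755, 0.001, 0.001]
ft_force: [-3.4, 6.2, 8.5]
finger_gap: 0.023
gripper_force: 39.6
```

carry_out(
  claw=[0, 0, 0, 0, 0, 0, 0, 0, 0, 0, 0, 0],
  translation=[
    [0, 0, -1.5],
    [0, 0, -5],
    [-2, -0.6, -7],
    [-5.5, -1.7, -7],
    [-9, -2.8, -7],
    [-12.5, -3.9, -7],
    [-16, -5, -5],
    [-19.5, -6.1, -2],
    [-23, -7.2, 1],
    [-24.5, -7.7, 4],
    [-24.8, -7.7, 6.5],
    [-24.8, -7.7, 7.5],
  ],
  turn=[
    [0, 0, 0],
    [0, 0, 0],
    [0, 0, 0],
    [0, 0, 0],
    [0, 0, 0],
    [0, 0, 0],
    [0, 0, 0],
    [0, 0, 0],
    [0, 0, 0],
    [0, 0, 0],
    [0, 0, 0],
    [0, 0, 0],
  ],
)

```text
clock: 3.53
tcp_pos: [0.5462, -0.2728, 0.0385]
eef_rot: [0.657, 0.754, -0.0, -0.001]
ft_force: [-1.0, 0.9, -0.0]
finger_gap: 0.0227
gripper_force: 39.3
```

Run:
```python
from h import *
cv2.imwrite('pics/place.png',np.hstack([cv2.resize(camera('top')[140:300,330:500],(400,376)),cv2.resize(camera('wrist'),(400,300))] ) if 0 else np.vstack([cv2.resize(camera('top')[150:290,340:480],(420,420))]))
cv2.imwrite('pics/w2.png',camera('wrist')); s=state(); print(s['tcp_pos'],s['finger_gap'],s['ft_force'])
t=cv2.imread('pics/place.png'); w=cv2.imread('pics/w2.png')
cv2.imwrite('pics/v1.png',np.hstack([t[:300,:],cv2.resize(w,(380,285))[:285]]) if 0 else np.hstack([cv2.resize(t,(300,300)),cv2.resize(w,(400,300))]))
goto([.547,-.272,.0235],98)
```

```text
[ 0.54700646 -0.27095114  0.04025151] 0.02305634525319735 [-0.39942018  0.38776554 -0.44831203]
shift [-0.11 -0.01  1.67] turn [-0.12 -0.1   0.  ]
```

View pics/v1.png

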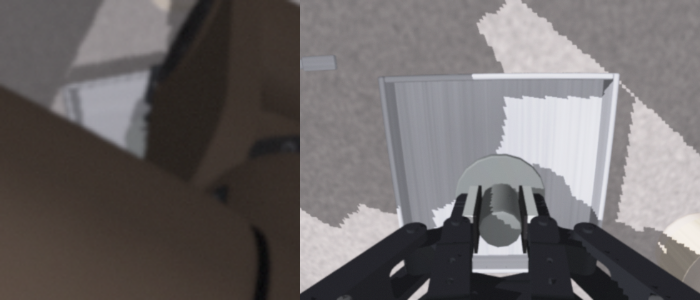

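The cap hangs upright over the middle of the tray, at about (500,200) in the right panel. I lower it, release and rise.

carry_out(
  claw=[0, 0, 0, 0, 0.5, 0.5, 0.5, 0.5, 0.5, 0.5],
  translation=[
    [0, 0, 0.8],
    [0, 0, 1.4],
    [0, 0, 1.7],
    [0, 0, 1.7],
    [0, 0, 1.7],
    [0, 0, 1.7],
    [0, 0, 1.7],
    [0, 0, -2],
    [0, 0, -6],
    [0, 0, -10],
  ],
  turn=[
    [0, 0, 0],
    [0, 0, 0],
    [0, 0, 0],
    [0, 0, 0],
    [0, 0, 0],
    [0, 0, 0],
    [0, 0, 0],
    [0, 0, 0],
    [0, 0, 0],
    [0, 0, 0],
  ],
)

```text
clock: 4.47
tcp_pos: [0.5473, -0.2712, 0.1423]
eef_rot: [0.656, 0.755, -0.0, -0.001]
ft_force: [1.7, -0.2, -0.5]
finger_gap: 0.0427
gripper_force: 0.0
```

Run:
```python
from h import *
s=state(); E=ext('wrist'); cv2.imwrite('pics/w3.png',camera('wrist')); print(s['tcp_pos'],s['joint_pos'])
goto([.589,-.10,.22],118); goto([.487,.325,.19],146)
```

```text
[ 0.54733122 -0.27119263  0.14232528] [-5.09654461e-01  5.25973380e-01  1.77117545e+00  7.04795883e-06
  8.46135975e-01 -6.49947885e-01]
shift [16.57  6.24 -6.99] turn [  0.33   0.35 -19.96]
shift [60.1   2.07 -4.24] turn [  0.24   0.43 -47.96]
```

View pics/w3.png

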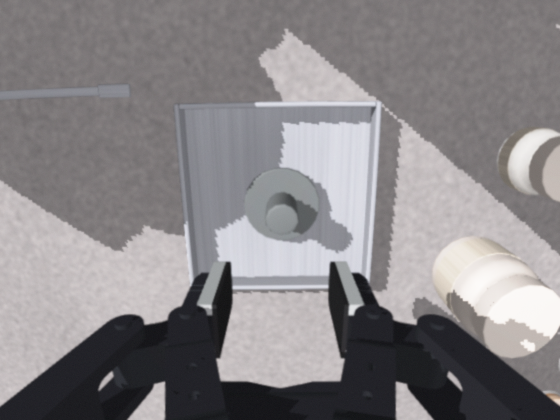

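The cap stands knob up in the tray, knob at (282,215). Next I go over the open port for a look.

carry_out(
  claw=[0.5, 0.5, 0.5, 0.5, 0.5, 0.5, 0.5, 0.5, 0.5],
  translation=[
    [1.5, 0.5, -3.5],
    [5, 1.5, -6.5],
    [9, 2.8, -7],
    [13, 4, -7],
    [17, 5.3, -7],
    [21, 6.5, -7],
    [24, 7.5, -7],
    [24.6, 7.7, -7],
    [24.6, 7.7, -7],
  ],
  turn=[
    [0, 0, 0],
    [0, 0, 0],
    [0, 0, 0],
    [0, 0, 0],
    [0, 0, 0],
    [0, 0, 0],
    [0, 0, 0],
    [0, 0, 0],
    [0, 0, 0],
  ],
)

```text
clock: 5.27
tcp_pos: [0.5901, -0.0146, 0.2116]
eef_rot: [0.655, 0.756, 0.0, 0.0]
ft_force: [0.5, -0.5, -0.3]
finger_gap: 0.0426
gripper_force: 0.0
```

Run:
```python
from h import *
s=state(); E=ext('wrist'); i=camera('wrist'); cv2.imwrite('pics/w4.png',i); print(s['tcp_pos'],s['joint_velocities'].round(3))
np.savez('w4.npz',R=E[2],t=E[3]); u,v=map(int,proj([.589,-.016,.105],E)); print(u,v)
cv2.imwrite('pics/w4c.png',cv2.resize(i[v-52:v+53,u-70:u+70],(800,600),interpolation=cv2.INTER_CUBIC)); print('crop origin',u-70,v-52)
goto([.487,.325,.17],146)
```

```text
[ 0.59008707 -0.01464951  0.21155962] [-0.059 -0.001  0.006 -0.014 -0.001 -0.037]
276 210
crop origin 206 158
shift [35.25 -5.33  4.14] turn [ 1.000e-02  2.000e-02 -4.783e+01]
```

View pics/w4c.png

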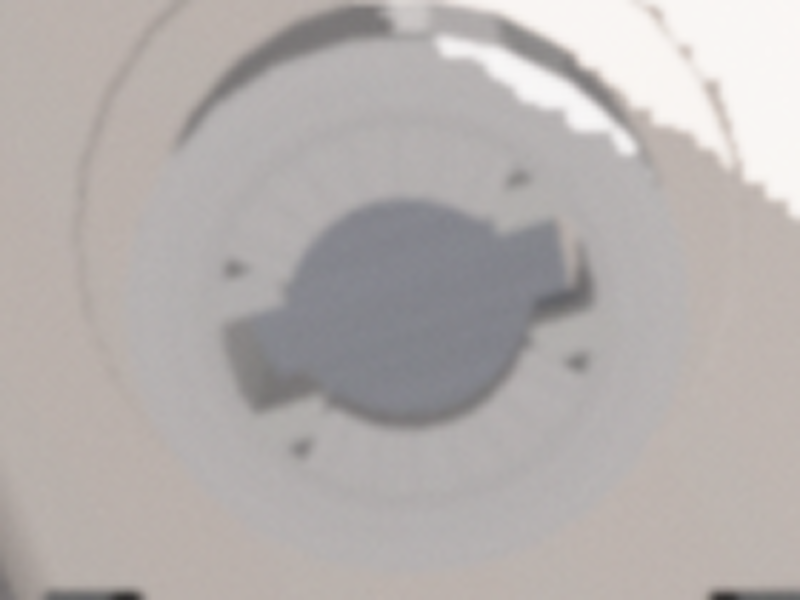

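The crop shows the notches running from (241,368) to (576,262) and the bore centred at about (408,314). I convert these to position and angle.

Run:
```python
from h import *
d=np.load('w4.npz'); p=ext('wrist'); E=(p[0],p[1],d['R'],d['t'])
f=lambda a:onz((206+a[0]/5.714,158+a[1]/5.714),.105,E)
A,B=f((241,368)),f((576,262)); print(A,B,(A+B)/2,np.linalg.norm(B-A),np.degrees(np.arctan2(*(B-A)[1::-1])),f((408,313)))
for a,b in [((225,325),(560,220)),((258,412),(592,305))]:
  a,b=f(a),f(b); print(np.degrees(np.arctan2(*(b-a)[1::-1])))
print([f(q) for q in [(130,300),(688,300)]])
```

```text
[ 0.56959806 -0.02803319  0.105     ] [ 0.6099264  -0.00786013  0.105     ] [ 0.58976223 -0.01794666  0.105     ] 0.04509243367165808 26.575160511688164 [ 0.58982479 -0.01760756  0.105     ]
26.291053869685193
26.91730723617069
[array([ 0.55449893, -0.02094376,  0.105     ]), array([ 0.62491737, -0.01079507,  0.105     ])]
```

carry_out(
  claw=[0.5, 0.5, 0.5, 0.5, 0.5, 0.5, 0.5, 0.5, 0.5, 0.5, 0.5, 0.5],
  translation=[
    [4, -0.6, 0],
    [8, -1.2, 0],
    [12, -1.8, 0],
    [16, -2.4, 0],
    [20, -3, 0],
    [24, -3.6, 1],
    [28, -4.2, 2],
    [31.5, -4.8, 3],
    [34.5, -5.2, 4],
    [35.2, -5.3, 4.1],
    [35.2, -5.3, 4.1],
    [35.2, -5.3, 4.1],
  ],
  turn=[
    [0, 0, -5],
    [0, 0, -10],
    [0, 0, -16],
    [0, 0, -22],
    [0, 0, -28],
    [0, 0, -34],
    [0, 0, -40],
    [0, 0, -45],
    [0, 0, -48],
    [0, 0, -48],
    [0, 0, -48],
    [0, 0, -48],
  ],
)

```text
clock: 6.32
tcp_pos: [0.4886, 0.3228, 0.1703]
eef_rot: [0.292, 0.956, -0.0, 0.0]
ft_force: [-0.3, -0.2, 1.1]
finger_gap: 0.0428
gripper_force: 0.0
```

Run:
```python
from h import *
s=state(); E=ext('wrist'); i=camera('wrist'); cv2.imwrite('pics/w5.png',i); print(s['tcp_pos'],s['joint_velocities'].round(3),s['joint_pos'].round(2))
np.savez('w5.npz',R=E[2],t=E[3]); print(proj([.487,.325,.071],E))
```

```text
[0.48861006 0.32280044 0.17032829] [-0.022 -0.013  0.004 -0.001 -0.001  0.   ] [ 0.53  0.46  1.81 -0.    0.87 -0.44]
[279.80322738 207.13114469]
```

View pics/w5.png

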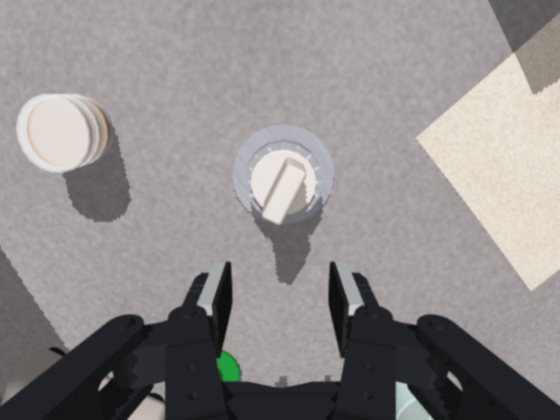

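Wrist view: plug in its stand at about (283,182), wing from (298,162) to (273,220). I measure the flange and the wing, with an enlarged crop.

Run:
```python
from h import *
i=cv2.imread('pics/w5.png'); u,v=223,115
cv2.imwrite('pics/w5c.png',cv2.resize(i[v:v+90,u:u+120],(800,600),interpolation=cv2.INTER_CUBIC))
d=np.load('w5.npz'); p=ext('wrist'); E=(p[0],p[1],d['R'],d['t'])
h=cv2.cvtColor(i,cv2.COLOR_BGR2HSV); roi=(slice(115,240),slice(223,345))
b,g,r=[i[roi][...,k].astype(int) for k in range(3)]
m=((b-r)>3).astype(np.uint8); m=cv2.morphologyEx(m,cv2.MORPH_OPEN,np.ones((3,3)))
c=max(cv2.findContours(m,cv2.RETR_EXTERNAL,cv2.CHAIN_APPROX_NONE)[0],key=cv2.contourArea); e=cv2.fitEllipse(cv2.convexHull(c)); print('stand',e)
for z in (0,.005): print(onz((e[0][0]+223,e[0][1]+115),z,E))
```

```text
stand ((59.79141616821289, 58.59276580810547), (98.98880767822266, 100.90320587158203), 85.04936981201172)
[0.48064813 0.33252771 0.        ]
[0.47977438 0.33306306 0.005     ]
```

View pics/w5c.png

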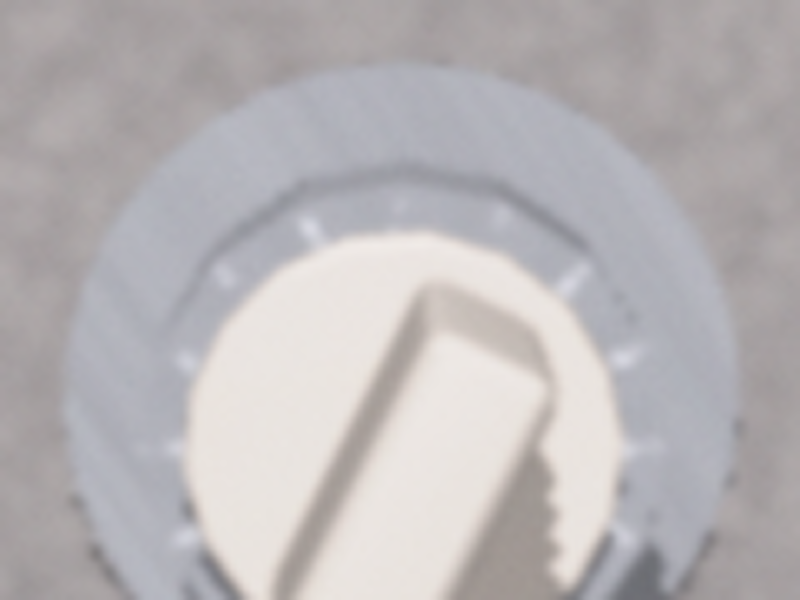

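The crop shows the flange circle centred near (404,445) and the wing's top edges running (435,325)→(300,590) and (548,390)→(445,590).

Run:
```python
from h import *
d=np.load('w5.npz'); p=ext('wrist'); E=(p[0],p[1],d['R'],d['t'])
f=lambda a,z:onz((223+a[0]/6.667,115+a[1]/6.667),z,E)
c=f((404,445),.031); print('axis',c, 'diam',np.linalg.norm(f((188,445),.031)-f((620,445),.031)))
an=[np.degrees(np.arctan2(*(f(a,.071)-f(b,.071))[1::-1])) for a,b in [((435,325),(300,590)),((548,390),(445,590))]]; print(an)
w=f((492,357),.071); A=np.radians(np.mean(an)); print('axis from wing end',w[:2]-.022*np.array([np.cos(A),np.sin(A)]))
goto([.4805,.3315,.0375],np.mean(an)); goto([.4805,.3315,.0375],np.mean(an)+180)
```

```text
axis [0.48112864 0.33266703 0.031     ] diam 0.052133418050952174
[np.float64(119.4962369032861), np.float64(120.05411487071878)]
axis from wing end [0.48160095 0.3309097 ]
shift [ 1.21  0.28 13.31] turn [0.000e+00 2.000e-02 2.616e+01]
shift [ 1.21  0.28 13.31] turn [-3.0000e-02  0.0000e+00 -1.5384e+02]
```

carry_out(
  claw=[0.5, 0.5, 0.5, 0.5, 0.5, 0.5, 0.5, 0.5, 0, 0, 0, 0],
  translation=[
    [1.1, 0.4, 0],
    [1.1, 0.4, 2],
    [1.1, 0.4, 4],
    [1.1, 0.4, 6],
    [1.1, 0.4, 9],
    [1.1, 0.4, 12],
    [1.1, 0.4, 13.4],
    [1.1, 0.4, 13.4],
    [1.1, 0.4, 13.4],
    [1.1, 0.4, 13.4],
    [1.1, 0.4, 13.4],
    [1.1, 0.4, 13.4],
  ],
  turn=[
    [0, 0, 7],
    [0, 0, 14],
    [0, 0, 21],
    [0, 0, 26],
    [0, 0, 26],
    [0, 0, 26],
    [0, 0, 26],
    [0, 0, 26],
    [0, 0, 26],
    [0, 0, 26],
    [0, 0, 26],
    [0, 0, 26],
  ],
  newtons=90,
)

```text
clock: 7.37
tcp_pos: [0.4824, 0.3336, 0.038]
eef_rot: [0.5, 0.866, 0.001, 0.001]
ft_force: [1.2, -4.6, 9.5]
finger_gap: 0.015
gripper_force: 88.9
```

carry_out(
  claw=[0, 0, 0, 0, 0, 0, 0],
  translation=[
    [0, 0, 0],
    [0, 0, -1],
    [0, 0, -3],
    [0, 0, -6],
    [0, 0, -9],
    [0, 0, -12.5],
    [0, 0, -13.5],
  ],
  turn=[
    [0, 0, 0],
    [0, 0, 0],
    [0, 0, 0],
    [0, 0, 0],
    [0, 0, 0],
    [0, 0, 0],
    [0, 0, 0],
  ],
)

```text
clock: 7.95
tcp_pos: [0.483, 0.3346, 0.1773]
eef_rot: [0.5, 0.866, 0.003, 0.002]
ft_force: [1.0, 1.1, -0.3]
finger_gap: 0.0149
gripper_force: 87.8
```

Run:
```python
from h import *
s=state(); print(s['tcp_pos'],s['finger_gap'],s['gripper_force'],s['ft_force'],s['joint_pos'].round(2))
goto([.5898,-.0178,.17],207)
```

```text
[0.48302822 0.33464737 0.17728471] 0.01493370601197748 87.79745578765869 [ 1.04012032  1.09252061 -0.26122529] [0.55 0.45 1.8  0.   0.88 0.03]
shift [-35.85  -8.41   0.66] turn [  0.33   0.28 -86.95]
```

carry_out(
  claw=[0, 0, 0, 0, 0, 0, 0, 0, 0, 0, 0, 0],
  translation=[
    [-2, -0.5, 0],
    [-5, -1.2, 0],
    [-8.5, -2, 0],
    [-12, -2.8, 0],
    [-15.5, -3.6, 0],
    [-19, -4.5, 0],
    [-22.5, -5.3, 0],
    [-26, -6.1, 0],
    [-29.5, -6.9, 0],
    [-32.5, -7.6, 0],
    [-34.8, -8.2, 0],
    [-35.8, -8.4, 0],
  ],
  turn=[
    [0, 0, -5],
    [0, 0, -12],
    [0, 0, -19],
    [0, 0, -26],
    [0, 0, -33],
    [0, 0, -40],
    [0, 0, -47],
    [0, 0, -54],
    [0, 0, -61],
    [0, 0, -68],
    [0, 0, -75],
    [0, 0, -80],
  ],
)

```text
clock: 8.95
tcp_pos: [0.5885, -0.0219, 0.1721]
eef_rot: [-0.164, 0.987, -0.0, 0.001]
ft_force: [-0.4, 0.3, -1.0]
finger_gap: 0.0149
gripper_force: 87.8
```

carry_out(
  claw=[0, 0, 0, 0],
  translation=[
    [0, 0, 0],
    [0, 0, 0],
    [0, 0, 0],
    [0, 0, 0],
  ],
  turn=[
    [0, 0, -5],
    [0, 0, -7],
    [0, 0, -7],
    [0, 0, -7],
  ],
)

```text
clock: 9.28
tcp_pos: [0.5877, -0.0185, 0.1719]
eef_rot: [-0.221, 0.975, -0.0, 0.0]
ft_force: [0.6, 0.2, -1.6]
finger_gap: 0.0151
gripper_force: 87.8
```

Run:
```python
from h import *
s=state(); E=ext('wrist'); i=camera('wrist'); cv2.imwrite('pics/w6.png',i); cv2.imwrite('pics/s6.png',camera('scene')); print(s['tcp_pos'],s['finger_gap'],s['gripper_force'],s['joint_pos'].round(2),s['joint_velocities'].round(3))
np.savez('w6.npz',R=E[2],t=E[3])
R=Ro.from_quat(s['eef_rot']).as_matrix(); print(np.degrees(np.arctan2(R[1,0],R[0,0])))
goto([.5898,-.0178,.15],207); print(proj([.5898,-.0178,.105],E))
```

```text
[ 0.58768083 -0.01852294  0.17185318] 0.01506049783764265 87.76926040649414 [-0.08  0.46  1.8   0.    0.88 -2.1 ] [ 0.006  0.001  0.001  0.001 -0.002  0.013]
-154.5055693790585
shift [-0.21 -0.04  2.17] turn [-0.01  0.02 -1.48]
[279.40017767 228.67405235]
```

carry_out(
  claw=[0, 0, 0, 0, 0, 0, 0, 0, 0, 0],
  translation=[
    [-0.1, 0, 0.5],
    [-0.15, 0, 1.2],
    [-0.15, 0, 2],
    [-0.15, 0, 2.5],
    [-0.15, 0, 2.9],
    [-0.15, 0, 3.2],
    [-0.15, 0, 3.5],
    [-0.15, 0, 3.8],
    [-0.15, 0, 4.1],
    [-0.15, 0, 4.1],
  ],
  turn=[
    [0, 0, -1.3],
    [0, 0, -1.3],
    [0, 0, -1.3],
    [0, 0, -1.3],
    [0, 0, -1.3],
    [0, 0, -1.3],
    [0, 0, -1.3],
    [0, 0, -1.3],
    [0, 0, -1.3],
    [0, 0, -1.3],
  ],
)

```text
clock: 10.22
tcp_pos: [0.5888, -0.0179, 0.1298]
eef_rot: [-0.232, 0.973, 0.0, -0.0]
ft_force: [0.4, 0.1, -2.2]
finger_gap: 0.0147
gripper_force: 87.8
```

Run:
```python
from h import *
s=state(); print(s['tcp_pos'],s['ft_force'],s['wrist_torque'],s['finger_gap'])
i=camera('wrist'); j=camera('scene'); cv2.imwrite('pics/w7.png',i); cv2.imwrite('pics/s7.png',j)
```

```text
[ 0.58880552 -0.0179189   0.12978725] [ 0.41393635  0.08648149 -2.15187773] [ 0.0209536  -0.01654789  0.04050465] 0.014721999865687818
```

No contact force yet, with the nose inside the mouth. I push on slowly.

carry_out(
  claw=[0, 0, 0, 0, 0, 0],
  translation=[
    [0, 0, 0.15],
    [0, 0, 0.3],
    [0, 0, 0.45],
    [0, 0, 0.6],
    [0, 0, 0.75],
    [0, 0, 0.75],
  ],
  turn=[
    [0, 0, 0],
    [0, 0, 0],
    [0, 0, 0],
    [0, 0, 0],
    [0, 0, 0],
    [0, 0, 0],
  ],
)

```text
clock: 10.82
tcp_pos: [0.5892, -0.018, 0.1227]
eef_rot: [-0.232, 0.973, -0.0, 0.0]
ft_force: [0.6, -0.7, 3.1]
finger_gap: 0.0146
gripper_force: 88.3
```

carry_out(
  claw=[0, 0, 0, 0, 0],
  translation=[
    [0, 0, 0.15],
    [0, 0, 0.3],
    [0, 0, 0.45],
    [0, 0, 0.45],
    [0, 0, 0.45],
  ],
  turn=[
    [0, 0, 0],
    [0, 0, 0],
    [0, 0, 0],
    [0, 0, 0],
    [0, 0, 0],
  ],
)

```text
clock: 11.23
tcp_pos: [0.5892, -0.0179, 0.1183]
eef_rot: [-0.233, 0.973, -0.0, 0.0]
ft_force: [1.3, -0.3, 3.5]
finger_gap: 0.0147
gripper_force: 88.5
```

carry_out(
  claw=[0, 0, 0, 0, 0],
  translation=[
    [0, 0, 0.1],
    [0, 0, 0.15],
    [0, 0, 0.2],
    [0, 0, 0.2],
    [0, 0, 0.2],
  ],
  turn=[
    [0, 0, 0],
    [0, 0, 0],
    [0, 0, 0],
    [0, 0, 0],
    [0, 0, 0],
  ],
)

```text
clock: 11.65
tcp_pos: [0.5892, -0.018, 0.117]
eef_rot: [-0.232, 0.973, -0.0, 0.0]
ft_force: [-2.5, -0.9, 14.9]
finger_gap: 0.0151
gripper_force: 90.4
```

Run:
```python
from h import *
s=state(); print(s['tcp_pos'],s['ft_force'],s['wrist_torque'])
i=camera('wrist'); j=camera('scene'); cv2.imwrite('pics/w8.png',i); u,v=map(int,proj([.589,-.018,.12],ext('scene')))
cv2.imwrite('pics/v8.png',np.hstack([cv2.resize(j[v-38:v+37,u-50:u+50],(400,300),interpolation=cv2.INTER_CUBIC),cv2.resize(i[165:315,180:380],(400,300),interpolation=cv2.INTER_CUBIC)]))
```

```text
[ 0.58922152 -0.01797077  0.1169527 ] [-2.49292155 -0.92342025 14.8884324 ] [-0.11453812  0.48182964  0.00928992]
```

View pics/v8.png

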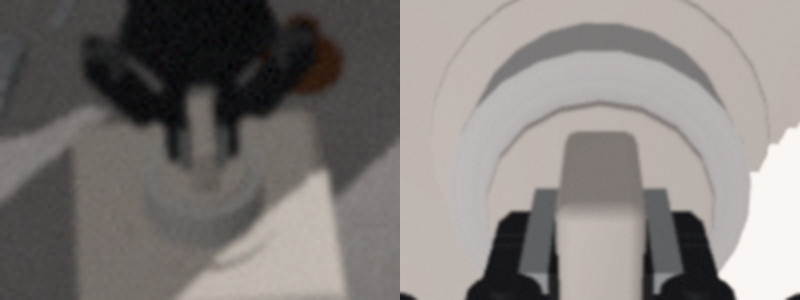

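The flange is seated on the collar: the right panel shows the concentric rim and the force jumps at the expected height. I ease up 1 mm and twist clockwise.

carry_out(
  claw=[0, 0, 0, 0, 0, 0, 0, 0, 0, 0, 0, 0],
  translation=[
    [0, 0, -0.1],
    [0, 0, -0.1],
    [0, 0, -0.1],
    [0, 0, -0.1],
    [0, 0, -0.1],
    [0, 0, -0.1],
    [0, 0, -0.1],
    [0, 0, -0.1],
    [0, 0, -0.1],
    [0, 0, -0.1],
    [0, 0, -0.1],
    [0, 0, -0.1],
  ],
  turn=[
    [0, 0, 0],
    [0, 0, 5],
    [0, 0, 10],
    [0, 0, 16],
    [0, 0, 22],
    [0, 0, 29],
    [0, 0, 36],
    [0, 0, 43],
    [0, 0, 50],
    [0, 0, 57],
    [0, 0, 62],
    [0, 0, 62],
  ],
)

```text
clock: 12.75
tcp_pos: [0.5892, -0.0184, 0.1174]
eef_rot: [0.305, 0.952, -0.0, 0.0]
ft_force: [0.5, -5.4, 3.5]
finger_gap: 0.0148
gripper_force: 88.5
```

Run:
```python
from h import *
s=state(); R=Ro.from_quat(s['eef_rot']).as_matrix(); print(s['tcp_pos'],s['ft_force'],s['wrist_torque'],np.degrees(np.arctan2(R[1,0],R[0,0]))+360,s['joint_pos'].round(2),s['finger_gap'])
```

```text
[ 0.58920555 -0.01838213  0.11735219] [ 0.5247811  -5.3640127   3.54690363] [-1.07966391 -0.06414878  0.08569682] 504.53892315672914 [-0.08  0.53  1.84 -0.    0.77 -1.03] 0.014764212569500414
```

carry_out(
  claw=[0, 0, 0, 0, 0, 0],
  translation=[
    [0, 0, 0],
    [0, 0, 0],
    [0, 0, 0],
    [0, 0, 0],
    [0, 0, 0],
    [0, 0, 0],
  ],
  turn=[
    [0, 0, 6],
    [0, 0, 12],
    [0, 0, 18],
    [0, 0, 23],
    [0, 0, 23],
    [0, 0, 23],
  ],
)

```text
clock: 13.25
tcp_pos: [0.5891, -0.0185, 0.1173]
eef_rot: [0.486, 0.874, -0.0, 0.0]
ft_force: [-0.7, -6.4, 4.5]
finger_gap: 0.0148
gripper_force: 88.5
```

```bash
cat > q.py <<'E'
from h import *
s=state(); R=Ro.from_quat(s['eef_rot']).as_matrix(); print(s['tcp_pos'],s['ft_force'],s['wrist_torque'],np.degrees(np.arctan2(R[1,0],R[0,0])),s['joint_pos'].round(2),s['finger_gap'])
E
python3 q.py
```

```text
[ 0.58910914 -0.01846636  0.11733304] [-0.67766012 -6.39875821  4.51423679] [-1.29439603  0.04672753  0.14482605] 121.86902894318112 [-0.08  0.53  1.84 -0.    0.77 -0.64] 0.014789711920225183
```

carry_out(
  claw=[0, 0, 0, 0],
  translation=[
    [0, 0, 0],
    [0, 0, 0],
    [0, 0, 0],
    [0, 0, 0],
  ],
  turn=[
    [0, 0, 2],
    [0, 0, 4],
    [0, 0, 4],
    [0, 0, 4],
  ],
)

```text
clock: 13.58
tcp_pos: [0.589, -0.0185, 0.1173]
eef_rot: [0.516, 0.857, -0.0, 0.0]
ft_force: [-0.2, -6.7, 3.9]
finger_gap: 0.0148
gripper_force: 88.5
```

```bash
python3 q.py
```

```text
[ 0.5890352  -0.01851949  0.11732396] [-0.24346358 -6.69394377  3.86773252] [-1.26598631  0.0232114   0.09539599] 117.89214957768829 [-0.08  0.53  1.84 -0.    0.77 -0.57] 0.014765077870633938
```

carry_out(
  claw=[0, 0, 0, 0],
  translation=[
    [0, 0, 0],
    [0, 0, 0],
    [0, 0, 0],
    [0, 0, 0],
  ],
  turn=[
    [0, 0, 1.5],
    [0, 0, 3],
    [0, 0, 3],
    [0, 0, 3],
  ],
)

```text
clock: 13.92
tcp_pos: [0.5889, -0.0185, 0.1173]
eef_rot: [0.538, 0.843, -0.0, 0.0]
ft_force: [-1.2, -7.8, 4.9]
finger_gap: 0.0143
gripper_force: 88.6
```

```bash
python3 q.py
```

```text
[ 0.5889276  -0.0185012   0.11728299] [-1.19550518 -7.79382283  4.92303392] [-1.29339084  0.12308442  0.23720761] 114.90606409688353 [-0.08  0.53  1.84 -0.    0.77 -0.52] 0.014339821339893427
```

carry_out(
  claw=[0, 0, 0, 0],
  translation=[
    [0, 0, 0],
    [0, 0, 0],
    [0, 0, 0],
    [0, 0, 0],
  ],
  turn=[
    [0, 0, 1.5],
    [0, 0, 3],
    [0, 0, 3],
    [0, 0, 3],
  ],
)

```text
clock: 14.25
tcp_pos: [0.589, -0.0185, 0.1173]
eef_rot: [0.56, 0.829, -0.0, 0.0]
ft_force: [-0.7, -6.2, 5.1]
finger_gap: 0.0148
gripper_force: 88.7
```

```bash
python3 q.py
```

```text
[ 0.58900863 -0.01849914  0.11730635] [-0.68904267 -6.22804293  5.14411996] [-1.26340211  0.04553487  0.65276543] 111.93513411879141 [-0.08  0.53  1.84 -0.    0.77 -0.46] 0.014765338127735724
```

The torque jumps to 0.65 N m at about 95°, so the plug is at the stop. I hold briefly, check and hand in.

carry_out(
  claw=[0, 0, 0, 0, 0, 0],
  translation=[
    [0, 0, 0],
    [0, 0, 0],
    [0, 0, 0],
    [0, 0, 0],
    [0, 0, 0],
    [0, 0, 0],
  ],
  turn=[
    [0, 0, 0],
    [0, 0, 0],
    [0, 0, 0],
    [0, 0, 0],
    [0, 0, 0],
    [0, 0, 0],
  ],
)

```text
clock: 14.75
tcp_pos: [0.589, -0.0185, 0.1173]
eef_rot: [0.56, 0.829, -0.0, 0.0]
ft_force: [-0.6, -6.7, 4.5]
finger_gap: 0.0146
gripper_force: 88.7
```

```bash
python3 q.py; python3 -c "
from rig import manip
print(manip.hand_in())"
```

```text
[ 0.58903555 -0.01852811  0.11731856] [-0.60033356 -6.69685854  4.47667036] [-1.30165877  0.09681225  0.69641559] 111.94168159274946 [-0.08  0.53  1.84 -0.    0.77 -0.46] 0.014641883812737469
the job is handed in; nothing more can be done
None
```

The job is handed in at about 15 s: the dust cap stands knob up in the tray, and the gripper is still holding the plug pushed in and turned clockwise to its stop (torque steady at about 0.7 N m); no verdict was returned.

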